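Turn up the bench transformer to its set line and switch the output on

TASK

On the bench transformer, push the big dial round by its finger stud with a fingertip until the dial's white index line lines up with the long, thick set line on the scale ring. Only then press the output button fully down, let it up and come clear. Nothing needs gripping: do not pull the dial up, and leave the fuse jar, spool and screwdriver where they are.

Things in the scene. Friction and masses are not known exactly. Their poses are not given: they have to be found in the camera images.
- variac: Heavy grey bench transformer, fixed on the bench: case 190 mm (its x) by 270 mm (its y) by 100 mm high, flat top. Origin at the centre of its underside, z up. On its top: scale ring and dial (axis at y = -45 mm of the case), output button (x = -20, y = +92 mm).
- dial (a joint): Angle of the dial, rad, 0 to 5.2 (end stops). It grows as the dial turns clockwise seen from above; the dial starts between 0.2 and 1.2 and always short of the set line, which is 0.7 to 3.7 rad further clockwise. The dial stays where it is left; friction 0.08 N m (2 N at the stud), no spring.
- dial_centre (a point): On the dial's vertical axis, at the flat top of the dial disc. The dial is a black disc of 104 mm diameter and 12 mm thick, its top 116 mm above the bench, with a silver centre cap (28 mm diameter, 3 mm high). It sits on a light spring seat and would come up if pulled.
- stud_top (a point): Centre of the top of the dial's finger stud: plain metal upright pin, 12 mm diameter, 26 mm tall (from 116 to 142 mm above the bench), 40 mm from the dial's axis, on the side opposite the index line. Push it sideways to turn the dial.
- index_tip (a point): Outer end of the dial's index mark, a white radial line 4 mm wide on the black disc, 56 mm from the dial's axis. It turns with the dial; the stud is diametrically opposite.
- set_line (a point): Inner end of the set line on the scale ring, 56 mm from the dial's axis. The ring is a fixed silver ring of 156 mm outer diameter around the dial, 2 mm thick, with short thin black lines every 15 degrees and one long thick black line (22 x 5 mm), the set line, with a small steel clamp screw (10 mm diameter, 8 mm high) just outside its end, 84 mm from the axis. When index_tip lies over this point the dial is set.
- output (a joint): Travel of the output button, m: 0 up, 0.006 fully down. A spring returns it; fully down takes 5 N. It counts as pressed beyond 4.5 mm.
- output_top (a point): Centre of the top of the black output button, 28 mm diameter, in an aluminium housing on the case's top; it moves straight down.
- fuse_jar: Small jar with metal cap, 28 mm diameter, 40 mm high, standing loose on the case's top at the far corner beyond the button. Origin under its centre. Leave alone.
- spool: Blue solder spool, 54 mm diameter, 50 mm high, standing loose on the bench beside the dial end of the case. Origin under its centre. Leave alone.
- screwdriver: Screwdriver with red handle, about 200 mm long, lying loose on the bench beside the button end of the case. Leave alone.

How it is judged (in metres and radians):
On the way, in this order (a step that is already met when the one before it is completed fails the run):
1. the index line stands at the set line (horizontal distance between index_tip and set_line below 0.004 m), for 0.3 s.
2. the output button is pressed down with the dial set (value of joint output above 0.0045 m and horizontal distance between index_tip and set_line below 0.004 m), for 0.1 s.
At the end, for the whole second after the job is handed in: The index line's tip stands within 4 mm of the set line's inner end (about 4 degrees), the dial is at rest and the output button has been pressed (over 4.5 mm) and has come up again (horizontal distance between index_tip and set_line below 0.004 m and value of joint output below 0.002 m and velocity of joint dial between -0.05 and 0.05 rad/s); the robot touches nothing.
It fails at once if the output button is pressed while the dial is off the set line (value of joint output above 0.003 m and horizontal distance between index_tip and set_line above 0.006 m).
It fails at once if the dial is pulled up off its seat by more than 4 mm (height (world z) of dial_centre above 0.12 m).
It fails at once if the fuse jar is moved more than 15 mm (distance of fuse_jar from where it was at the start of the episode above 0.015 m).
It fails at once if the solder spool is moved more than 15 mm (distance of spool from where it was at the start of the episode above 0.015 m).
It fails at once if the screwdriver is moved more than 15 mm (distance of screwdriver from where it was at the start of the episode above 0.015 m).
It also fails if it takes over 58 s, if anything falls off the work surface, if the arm or the gripper's body presses on something with over 40 N, if the wrist force passes 120 N, or if a joint passes its speed limit or range.

ROBOT

A 6-joint arm with a two-finger parallel gripper is mounted at the origin on the work surface. World frame = base frame: x ahead of the robot, y to its left, z up, the work surface at z = 0. Lengths are in mm, angles in rad, forces in N, time in s.
With the tool pointing down it reaches from about 275 to 1000 mm from the base axis. Payload 8.4 kg.
Tool frame: the origin (TCP) lies on the centre line of the jaws, within the pads' length; the fingertips stand 14 mm ahead of it and the grasp point (between the pads) lies 5 mm behind it; z points along the fingers, y is the line along which they close (so a half turn about z gives the same grasp; the last joint's range is limited). The gripper opens to 85 mm and grips with 20 to 120 N. Pads are 22 mm wide; open, the fingers measure 114 mm over their backs; the gripper's body (76 mm by 85 mm) begins 54 mm behind the grasp point. The pads swing forward as they close: fully open they stand 13 mm farther back than shut.
Start: joints at [-0.002, 0.353, 1.633, -0, 1.155, -0.002], TCP at [625.002, -0, 245.281] pointing down, gripper open.
Joint ranges: [-2.63, 2.63], [-0.92, 2.1], [0.06, 2.66], [-1.3, 4.44], [0, 2.69], [-3.02, 3.02]. Speed limits (rad/s): [2.22, 2.22, 2.79, 3.14, 3.14, 3.14].

INTERFACE

Orientations are given as [roll, pitch, yaw] about the fixed x, y, z axes, in that order (R = Rz(yaw) Ry(pitch) Rx(roll)).
In Python, from rig import r gives the robot as it stands.
- The arm moves only by the tool step_arm, never from a script. Its argument "plan" is text: rows parted by semicolons, each of 7 numbers parted by spaces: the turn, a rotation vector about the world's x, y, z in degrees, then the shift along the world's x, y, z in mm, then the closure in counts, from 0 (fully open) to 255 (shut). In form: rx ry rz x y z hand; .... A call has 1 to 8 rows; each row is the pose to reach, as a shift and turn from the pose commanded when the call began; what a row does not reach only later rows make up. A row lasts 1/10 s, in which the tool goes at most 50 mm and 8.59 degrees, less where a joint would pass 70% of its speed; a pose out of reach is approached as far as the arm can. A call with a gripper value outside its range is refused whole. The fingers move at their own pace and stop on an object; "force" is the grip in N (left out, the last holds). Time passes only in rows, so rows that repeat a pose let the fingers close. It gives the time, the measured TCP pose, the force, the opening and the grip force at its end, in the units of the state.
- r.sense(): the state, without advancing time (a new reading comes with each control period).
- r.grab_frame(name): name is "scene" or "side" or "wrist"; returns (picture, depth): 420x560x3 uint8, red, green, blue; 420x560 float32, mm along the optical axis (not along the pixel's ray), 0 where there is no reading.
- r.get_calibration(name): a dict with "K" (3x3 intrinsics, pixels), "world_from_camera" (4x4, takes a point from camera to world coordinates). Camera axes: x right, y down, z forward; pixel columns grow to the right and rows downward; lengths in mm; the calibration is good to about 2 mm. A picture is of the moment at which its call begins: read the wrist's pose just before it. get_calibration takes no time and is no camera call; for the wrist camera it gives the pose at the moment of the call.
- r.sign_off(): hands the job in; it is judged then, once.
The state is a dict: "clock": time; "qpos": joint angles; "qvel": joint speeds; "joint_efforts": joint torques, N m; "eef_pos": TCP position; "tcp_rot": TCP orientation; "contact_force": force on the tool from outside, world axes, zero at the start; "wrist_torque": the same for the moment, N m; "opening": opening from 0.0 (shut) to 1.0 (fully open); "grasp_force": force on a finger pad.
Only numpy, scipy, OpenCV 4.12 (cv2) and the standard library are available. Lean on these libraries where they do the work, as an engineer would, in place of code of your own. Each camera call takes 0.05 s, during which the arm holds its last target. There are 200 camera calls.

## Working session

There is one attempt and no reset: what is moved stays moved. The work goes in short steps, Python scripts to look and compute and a tool call to move; the robot and the scene stay as the last step left them, time stands still between calls to the robot, and variables do not carry over. Pictures are saved under pics/ and viewed, at most 10 in all, crops included, and the job is handed in when it is done.

Besides the shell and the picture viewer there is one more tool, called after "Emit:" as name(argument=value, ...) on one line, values as JSON. step_arm: Moves the arm, as the interface text tells. Its arguments: {"type":"object","properties":{"plan":{"type":"string"},"force":{"type":"number"}},"required":["plan"]}

```bash
mkdir -p pics; python3 - <<'E'
from rig import r
import numpy as np, cv2
for n in ["scene","side","wrist"]:
    c=r.get_calibration(n); im,d=r.grab_frame(n)
    np.savez(f"pics/{n}0.npz",im=im,d=d,K=c["K"],T=c["world_from_camera"])
    cv2.imwrite(f"pics/{n}0.png",im[:,:,::-1])
    print(n,np.round(c["K"],1).tolist(),np.round(c["world_from_camera"],3).tolist())
a=[cv2.imread(f"pics/{n}0.png") for n in ["scene","side","wrist"]]
h=np.zeros((600,800,3),np.uint8)
for k,i in enumerate(a):
    h[(k//2)*300:(k//2)*300+300,(k%2)*400:(k%2)*400+400]=cv2.resize(i,(400,300))
cv2.imwrite("pics/all0.png",h)
print(r.sense())
E
```

```text
scene [[489.1, 0.0, 282.9], [0.0, 489.1, 205.9], [0.0, 0.0, 1.0]] [[0.127, 0.839, -0.53, 1060.487], [0.992, -0.115, 0.055, -1.507], [-0.015, -0.532, -0.846, 897.634], [0.0, 0.0, 0.0, 1.0]]
side [[423.5, 0.0, 279.7], [0.0, 423.5, 214.5], [0.0, 0.0, 1.0]] [[0.982, -0.131, 0.136, 465.15], [-0.188, -0.634, 0.75, -596.85], [-0.012, -0.763, -0.647, 656.216], [0.0, 0.0, 0.0, 1.0]]
wrist [[354.2, 0.0, 274.1], [0.0, 354.2, 202.8], [0.0, 0.0, 1.0]] [[1.0, -0.0, -0.002, 624.4], [-0.001, -0.955, -0.297, 77.27], [-0.002, 0.297, -0.955, 373.458], [0.0, 0.0, 0.0, 1.0]]
{'clock': 0.15, 'qpos': array([-2.40891337e-03,  3.53532983e-01,  1.63394476e+00,  1.48205623e-05,
        1.15520576e+00, -2.44144333e-03]), 'qvel': array([ 0.00046014, -0.00313121, -0.00431492, -0.00033251, -0.00176946,
       -0.00012272]), 'joint_efforts': array([-7.39769093e-04, -6.05638933e+01, -3.42338884e+01, -2.29960733e-05,
        6.16452831e-03, -4.00942213e-05]), 'eef_pos': array([ 6.24657346e+02, -2.87131844e-04,  2.44714634e+02]), 'tcp_rot': array([-3.14050184e+00, -1.62156686e-05,  1.57082286e+00]), 'contact_force': array([-0.46105622, -0.31072799,  0.30838001]), 'wrist_torque': array([0.05381648, 0.00623007, 0.01297863]), 'grasp_force': 0.0, 'opening': 1.0036658034198198}
```

View pics/all0.png

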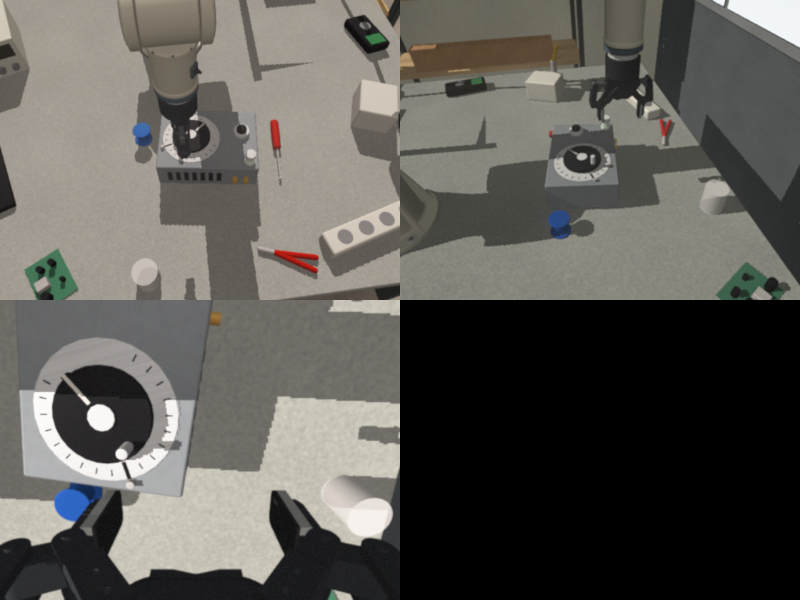

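```bash
python3 - <<'E'
import cv2,numpy as np
w=cv2.imread("pics/wrist0.png"); 
cv2.imwrite("pics/w_crop.png",cv2.resize(w[40:290,10:310],None,fx=2.4,fy=2.4,interpolation=cv2.INTER_CUBIC))
s=cv2.imread("pics/scene0.png"); t=cv2.imread("pics/side0.png")
a=cv2.resize(s[140:280,175:425],(800,448),interpolation=cv2.INTER_CUBIC)[:, :]
cv2.imwrite("pics/s_crop.png",a)
E
```

```text
(no output)
```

View pics/w_crop.png

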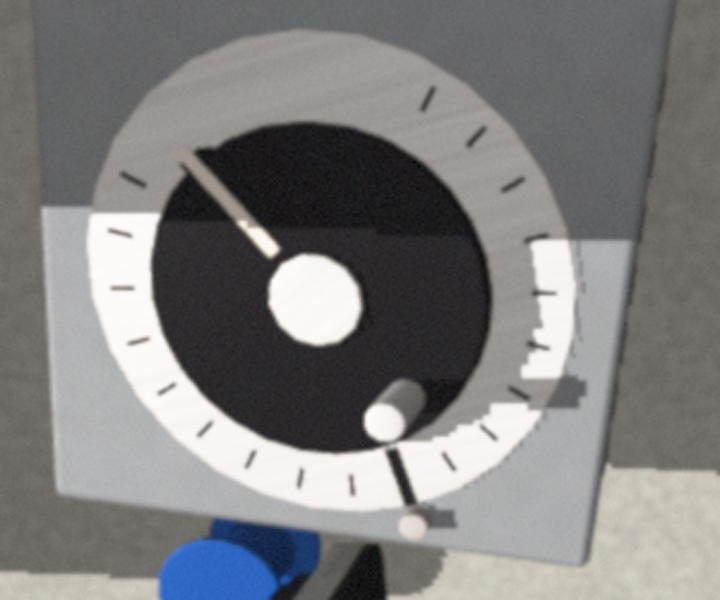

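View pics/s_crop.png

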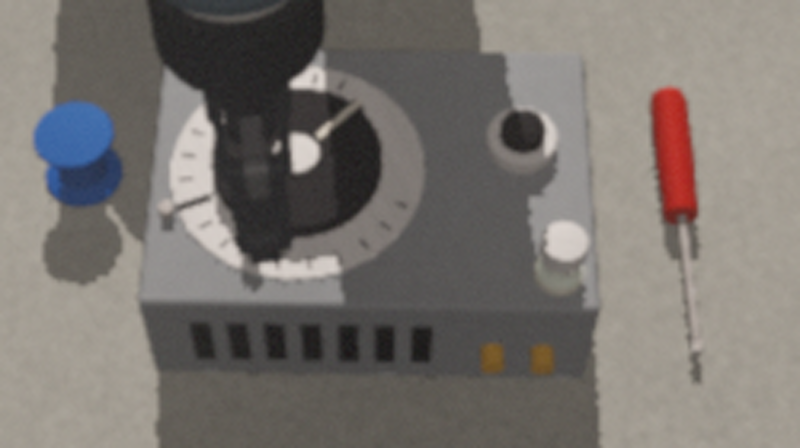

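The wrist crop shows the cap centre at about (315,300), the index tip at (183,155), the stud top at (385,422) and the inner end of the set line at (391,450). In the scene crop the button is at (523,130) and the jar at (566,240).

```bash
cat > h.py <<'E'
import numpy as np, cv2
def ray(K,T,px,z):
    d=T[:3,:3]@np.linalg.inv(K)@np.array([px[0],px[1],1.]); o=T[:3,3]
    return o+d*(z-o[2])/d[2]
def dep(K,T,D,px):
    u,v=int(round(px[0])),int(round(px[1])); m=np.median(D[v-1:v+2,u-1:u+2])
    return T[:3,:3]@(np.linalg.inv(K)@np.array([px[0],px[1],1.])*m)+T[:3,3]
E
python3 - <<'E'
from h import *
w=np.load("pics/wrist0.npz"); s=np.load("pics/scene0.npz")
P={}
for n,(x,y),z in [("cap",(315,300),119),("idx",(183,155),116),("setin",(391,450),102),("setout",(412,505),102),("screw",(413,524),108),("stud",(385,422),142),
  ("ringL",(88,245),102),("ringR",(575,290),102),("ringT",(308,30),102),("ringB",(350,510),102),("cFL",(57,493),100),("cFR",(585,563),100)]:
    px=(x/2.4+10-.3,y/2.4+40-.3); P[n]=ray(w["K"],w["T"],px,z); print(n,P[n].round(1),dep(w["K"],w["T"],w["d"],px).round(1))
for a,b in [("cap","idx"),("cap","setin"),("cap","setout"),("cap","stud")]:
    v=P[b]-P[a]; print(b,np.hypot(*v[:2]).round(1),np.degrees(np.arctan2(v[1],v[0])).round(1))
for n,(x,y) in [("button",(523,130)),("jar",(566,240)),("cap",(298,153)),("setin",(210,198)),("screw",(166,207)),("idx",(360,101)),("c1",(585,57)),("c2",(597,303)),("c3",(141,300)),("spool",(75,135)),("scrdr",(670,130))]:
    px=(x/3.2+175-.3,y/3.2+140-.3); print(n,dep(s["K"],s["T"],s["d"],px).round(1), ray(s["K"],s["T"],px,{"button":115,"jar":140,"idx":116,"cap":119,"setin":102}.get(n,100)).round(1))
E
```

```text
cap [527.   27.1 119. ] [526.9  27.1 118.7]
idx [492.1  69.5 116. ] [492.8  69.5 117.5]
setin [540.6 -28.2 102. ] [540.7 -28.1 102.3]
setout [546.2 -48.8 102. ] [546.  -49.1 101.2]
screw [547.7 -53.1 108. ] [547.6 -53.2 107.8]
stud [552.  -4. 142.] [551.9  -4.1 141.8]
ringL [450.3  41.5 102. ] [449.2  41.3 100.4]
ringR [604.7  27.  102. ] [604.7  26.9 101.5]
ringT [527.5 104.6 102. ] [527.4 104.7 101.8]
ringB [524.3 -50.7 102. ] [523.9 -51.2 100.8]
cFL [421.5 -45.1 100. ] [ 3.475e+02 -8.970e+01  2.000e-01]
cFR [606.1 -72.5 100. ] [606.  -73.   99.1]
idx 54.9 129.5
setin 57.0 -76.1
setout 78.3 -75.8
stud 39.9 -51.2
button [531.7 161.6 122.2] [526.8 163.1 115. ]
jar [622.8 167.3 141.9] [621.7 167.7 140. ]
cap [528.1  25.1 119.8] [527.6  25.2 119. ]
setin [542.6 -30.6 103.9] [541.4 -30.7 102. ]
screw [548.4 -57.1 108.5] [542.9 -57.7 100. ]
idx [492.1  67.5 115.9] [492.1  67.5 116. ]
c1 [392.1 243.1   1.2] [465.8 216.1 100. ]
c2 [642.4 186.1  99.2] [642.8 185.9 100. ]
c3 [604.9 -76.4  99.6] [605.1 -76.3 100. ]
spool [ 446.9 -117.1   51.6] [ 482.  -110.5  100. ]
scrdr [478.8 280.8  24.6] [529.  256.4 100. ]
```

The measurements agree with the given sizes: stud radius 39.9, set line 57.0 and 78.3, and the ring midpoint falls on the cap. The dial centre is about (527.4, 26.5). The index stands at about 129.3° and the set line at -76°, so the dial needs about 205° clockwise. The stud is at about (552.7, -4.5). I'll push with the gripper shut.

Emit:
step_arm(plan="0 0 8 -20 5 0 255; 0 0 16 -40 10 0 255; 0 0 24 -50 13.5 0 255; 0 0 27 -50 13.5 -20 255; 0 0 27 -50 13.5 -45 255; 0 0 27 -50 13.5 -60 255; 0 0 27 -50 13.5 -60 255; 0 0 27 -50 13.5 -60 255", force=40)

```text
clock: 0.95
eef_pos: [575.0, 13.5, 185.4]
tcp_rot: [-3.141, -0.0, 2.042]
contact_force: [0.1, 0.6, 0.8]
opening: 0.003
grasp_force: 0.0
```

```bash
python3 - <<'E'
from rig import r
import numpy as np, cv2
s=r.sense(); print(s['eef_pos'],s['tcp_rot'],s['opening'],s['qpos'],s['contact_force'])
b=[]
for n in ["wrist","side"]:
    c=r.get_calibration(n); im,d=r.grab_frame(n)
    np.savez(f"pics/{n}1.npz",im=im,d=d,K=c["K"],T=c["world_from_camera"]); b.append(im[:,:,::-1])
a=cv2.resize(b[0],(400,300)); e=cv2.resize(b[1][60:260,180:400],(400,364))
h=np.zeros((364,800,3),np.uint8); h[:300,:400]=a; h[:,400:]=e; cv2.imwrite("pics/m1.png",h)
E
```

```text
[574.99918678  13.49035922 185.40265525] [-3.14109056e+00 -1.86836749e-04  2.04203949e+00] 0.0025570273937460712 [ 2.08780143e-02  3.41260779e-01  1.79757579e+00 -5.97096946e-05
  1.00328944e+00 -4.50333083e-01] [0.13794972 0.56507266 0.76375488]
```

View pics/m1.png

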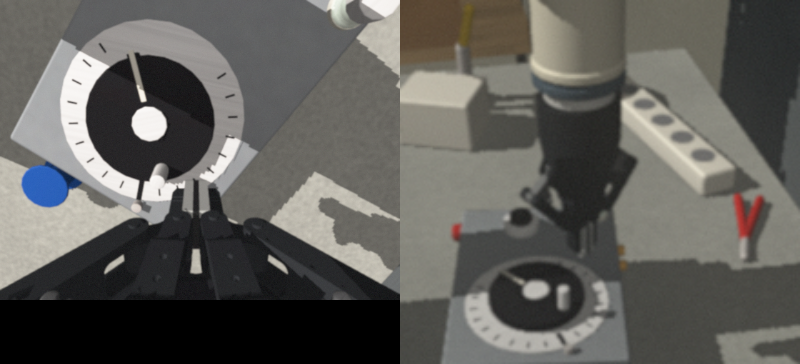

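The wrist view shows the shut fingers beside the stud at about (160,175) of the half-size view, with room to descend. The stud is unmoved.

```bash
cat >> h.py <<'E'
C=np.array([527.4,26.5]); TH0=-50.8; TOT=205.3
def F(t,h=13.5):   # finger pose when the stud has been pushed t deg clockwise
    th=np.radians(TH0-t); a=27-181*t/TOT; ar=np.radians(a)
    return np.r_[C+40*np.array([np.cos(th),np.sin(th)])+(6+h)*np.array([np.cos(ar),np.sin(ar)]),a]
E
python3 - <<'E'
from h import *
b=np.array([575,13.5,27.]); print("t=-8:",(F(-8)-b).round(1))
t0=-8
for k in range(6):
    b=F(t0).round(1); n=[t0+5*(i+1) for i in range(8)]
    print(t0,"; ".join("0 0 %.1f %.1f %.1f 0 255"%(d[2],d[0],d[1]) for d in [F(t)-b for t in n])); t0+=40
E
```

```text
t=-8: [-2.1 -3.3  7.1]
-8 0 0 -4.5 -1.7 -3.7 0 255; 0 0 -8.9 -3.7 -7.2 0 255; 0 0 -13.3 -6.0 -10.6 0 255; 0 0 -17.7 -8.5 -13.8 0 255; 0 0 -22.1 -11.3 -16.7 0 255; 0 0 -26.5 -14.3 -19.3 0 255; 0 0 -30.9 -17.6 -21.7 0 255; 0 0 -35.3 -21.0 -23.8 0 255
32 0 0 -4.4 -3.6 -1.8 0 255; 0 0 -8.8 -7.3 -3.2 0 255; 0 0 -13.2 -11.0 -4.4 0 255; 0 0 -17.6 -14.9 -5.2 0 255; 0 0 -22.1 -18.8 -5.7 0 255; 0 0 -26.5 -22.7 -5.8 0 255; 0 0 -30.9 -26.6 -5.6 0 255; 0 0 -35.3 -30.5 -5.1 0 255
72 0 0 -4.4 -3.8 0.8 0 255; 0 0 -8.8 -7.5 2.0 0 255; 0 0 -13.2 -11.0 3.5 0 255; 0 0 -17.6 -14.4 5.2 0 255; 0 0 -22.0 -17.7 7.3 0 255; 0 0 -26.4 -20.7 9.6 0 255; 0 0 -30.8 -23.5 12.1 0 255; 0 0 -35.2 -26.1 14.9 0 255
112 0 0 -4.5 -2.3 2.9 0 255; 0 0 -8.9 -4.4 6.1 0 255; 0 0 -13.3 -6.2 9.3 0 255; 0 0 -17.7 -7.6 12.8 0 255; 0 0 -22.1 -8.8 16.3 0 255; 0 0 -26.5 -9.7 19.9 0 255; 0 0 -30.9 -10.2 23.5 0 255; 0 0 -35.3 -10.5 27.2 0 255
152 0 0 -4.4 0.1 3.6 0 255; 0 0 -8.8 0.5 7.2 0 255; 0 0 -13.2 1.2 10.8 0 255; 0 0 -17.6 2.2 14.2 0 255; 0 0 -22.0 3.4 17.6 0 255; 0 0 -26.5 5.0 20.8 0 255; 0 0 -30.9 6.8 23.9 0 255; 0 0 -35.3 8.9 26.7 0 255
192 0 0 -4.4 2.3 2.7 0 255; 0 0 -8.8 4.8 5.2 0 255; 0 0 -13.2 7.5 7.4 0 255; 0 0 -17.6 10.4 9.4 0 255; 0 0 -22.0 13.4 11.1 0 255; 0 0 -26.4 16.5 12.5 0 255; 0 0 -30.8 19.8 13.7 0 255; 0 0 -35.2 23.1 14.6 0 255
```

Emit:
step_arm(plan="0 0 7 0 0 -15 255; 0 0 7 0 0 -32 255; 0 0 7 0 0 -47 255; 0 0 7 -2 -3.5 -47 255; 0 0 7 -2 -3.5 -47 255")

```text
clock: 1.55
eef_pos: [572.8, 9.6, 138.5]
tcp_rot: [-3.141, -0.0, 2.164]
contact_force: [0.2, -0.0, 0.2]
opening: 0.0
grasp_force: 0.0
```

Emit:
step_arm(plan="0 0 -4.5 -1.7 -3.7 0 255; 0 0 -9 -3.7 -7.2 0 255; 0 0 -13.3 -6 -10.6 0 255; 0 0 -17.7 -8.5 -13.8 0 255; 0 0 -22 -11.3 -16.7 0 255; 0 0 -26.5 -14.3 -19.3 0 255; 0 0 -31 -17.6 -21.7 0 255; 0 0 -35.3 -21 -23.8 0 255")

```text
clock: 2.35
eef_pos: [553.6, -14.2, 139.7]
tcp_rot: [3.138, 0.0, 1.545]
contact_force: [2.9, -1.4, -2.7]
opening: 0.004
grasp_force: 1.4
```

```bash
python3 - <<'E'
from rig import r
import numpy as np, cv2
b=[]
for n in ["wrist","side"]:
    c=r.get_calibration(n); im,d=r.grab_frame(n)
    np.savez(f"pics/{n}2.npz",im=im,d=d,K=c["K"],T=c["world_from_camera"]); b.append(im[:,:,::-1])
s=r.sense(); print(s['eef_pos'],s['tcp_rot'],s['opening'],s['contact_force'])
a=cv2.resize(b[0],(400,300)); e=cv2.resize(b[1][130:270,190:310],(400,467),interpolation=cv2.INTER_CUBIC)
h=np.zeros((467,800,3),np.uint8); h[:300,:400]=a; h[:,400:]=e; cv2.imwrite("pics/m2.png",h)
E
```

```text
[553.05258796 -14.28171261 139.58676405] [3.13872455e+00 3.52465093e-04 1.54660808e+00] 0.0020448473350720363 [ 2.12328734 -0.95381709 -0.17865575]
```

View pics/m2.png

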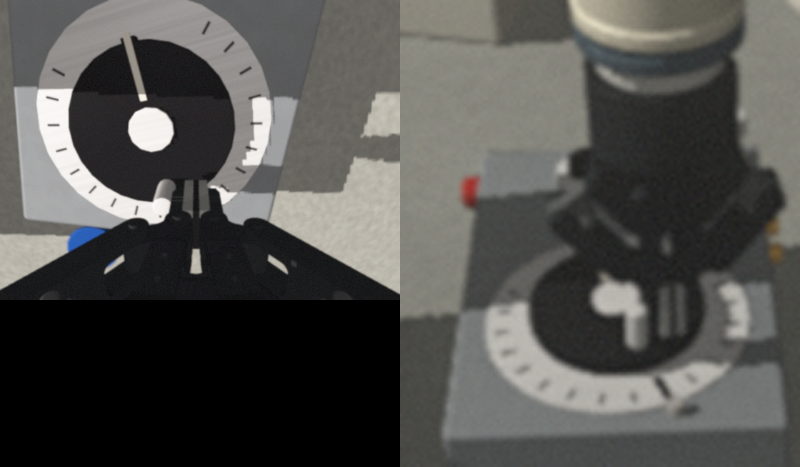

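The finger touches the stud from the correct side, and the index has turned clockwise, now at about (125,38) in the wrist half-view. I'll continue.

Emit:
step_arm(plan="0 0 -4.4 -3.6 -1.8 -0.5 255; 0 0 -8.8 -7.3 -3.2 -1 255; 0 0 -13.2 -11 -4.4 -1 255; 0 0 -17.6 -15 -5.2 -1 255; 0 0 -22 -19 -5.7 -1 255; 0 0 -26.5 -22.7 -5.8 -1 255; 0 0 -31 -26.6 -5.6 -1 255; 0 0 -35.3 -30.5 -5.1 -1 255")

```text
clock: 3.25
eef_pos: [522.5, -19.3, 138.3]
tcp_rot: [3.139, -0.001, 0.931]
contact_force: [1.2, -3.4, 1.9]
opening: 0.001
grasp_force: 1.5
```

Emit:
step_arm(plan="0 0 -4.4 -3.8 0.8 0 255; 0 0 -8.8 -7.5 2 0 255; 0 0 -13.2 -11 3.5 0 255; 0 0 -17.6 -14.4 5.2 0 255; 0 0 -22 -17.7 7.3 0 255; 0 0 -26.4 -20.7 9.6 0 255; 0 0 -31 -23.5 12 0 255; 0 0 -35.2 -26 15 0 255")

```text
clock: 4.05
eef_pos: [495.7, -4.2, 138.0]
tcp_rot: [3.141, -0.0, 0.317]
contact_force: [0.1, -3.2, 1.5]
opening: -0.002
grasp_force: 1.4
```

Emit:
step_arm(plan="0 0 -4.5 -2.3 2.9 0 255; 0 0 -9 -4.4 6 0 255; 0 0 -13.3 -6.2 9.3 0 255; 0 0 -17.7 -7.6 12.8 0 255; 0 0 -22 -8.8 16.3 0 255; 0 0 -26.5 -9.7 20 0 255; 0 0 -31 -10.2 23.5 0 255; 0 0 -35.3 -10.5 27 0 255")

```text
clock: 4.85
eef_pos: [485.0, 23.0, 137.9]
tcp_rot: [3.141, -0.0, -0.299]
contact_force: [-2.1, -2.7, 1.4]
opening: 0.002
grasp_force: 1.2
```

Emit:
step_arm(plan="0 0 -4.4 0.1 3.6 0 255; 0 0 -8.8 0.5 7.2 0 255; 0 0 -13.2 1.2 10.8 0 255; 0 0 -17.6 2.2 14.2 0 255; 0 0 -22 3.4 17.6 0 255; 0 0 -26.5 5 20.8 0 255; 0 0 -29 6 22.5 0 255; 0 0 -29 6 22.5 0 255")

```text
clock: 5.65
eef_pos: [491.1, 45.8, 137.8]
tcp_rot: [-3.142, -0.0, -0.803]
contact_force: [-1.4, -1.3, 1.3]
opening: -0.001
grasp_force: 0.7
```

```bash
python3 - <<'E'
from rig import r
import numpy as np, cv2
b=[]
for n in ["wrist","scene"]:
    c=r.get_calibration(n); im,d=r.grab_frame(n)
    np.savez(f"pics/{n}3.npz",im=im,d=d,K=c["K"],T=c["world_from_camera"]); b.append(im[:,:,::-1])
s=r.sense(); print(s['clock'],s['eef_pos'],s['tcp_rot'],s['contact_force'])
a=cv2.resize(b[0][0:300],(560,300)); e=b[1][140:240,215:325]
a=cv2.resize(b[0][:300,:],(800,429))[:, :]
h=np.zeros((600,800,3),np.uint8); h[:429]=a; h[429:,:188]=cv2.resize(e,(188,171)); cv2.imwrite("pics/m3.png",h)
E
```

```text
5.75 [491.08445594  45.60421461 137.63070032] [-3.14138211e+00 -1.56144016e-04 -8.01967826e-01] [-0.98890918 -0.98053688  0.03787561]
```

View pics/m3.png

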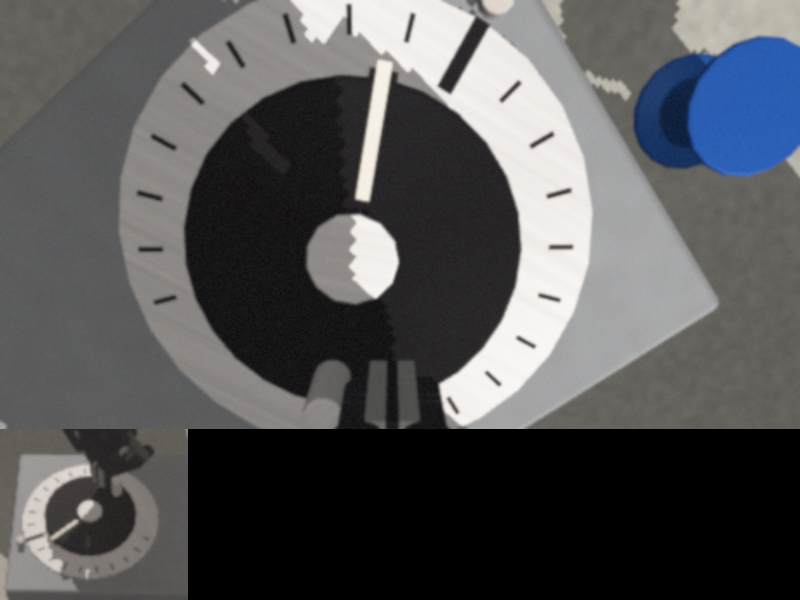

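The wrist view has a clear sight: index line from (363,201) to tip (384,61), set line inner end (447,91), outer (481,24), cap centre (352,258).

```bash
python3 - <<'E'
from h import *
w=np.load("pics/wrist3.npz"); P={}
for n,(x,y),z in [("cap",(352,258),119),("idxin",(363,201),116),("idx",(384,61),116),("setin",(447,91),102),("setout",(481,24),102)]:
    P[n]=ray(w["K"],w["T"],(x*.7-.15,y*.7-.15),z)[:2]
ang=lambda a,b:np.degrees(np.arctan2(*(P[b]-P[a])[::-1]))
for a,b in [("cap","idx"),("idxin","idx"),("cap","setin"),("cap","setout"),("setin","setout")]: print(a,b,np.hypot(*(P[b]-P[a])).round(1),ang(a,b).round(1))
print(P["cap"], P["idx"]-P["setin"])
b=np.array([491.1,45.6,-46+90-90]); f=F(184.9); print(f)
for t in [187,189,191,193,195,197,199,201,203,205,207]: print(t,(F(t)-f).round(1))
E
```

```text
cap idx 55.5 -56.2
idxin idx 38.5 -55.6
cap setin 55.8 -77.0
cap setout 76.4 -75.9
setin setout 20.5 -73.1
[527.15731118  26.28221174] [18.21696007  8.30113145]
[ 490.82837765   46.00167149 -136.01461276]
187 [ 0.8  1.3 -1.9]
189 [ 1.6  2.4 -3.6]
191 [ 2.4  3.6 -5.4]
193 [ 3.3  4.7 -7.1]
195 [ 4.2  5.8 -8.9]
197 [  5.2   6.8 -10.7]
199 [  6.1   7.8 -12.4]
201 [  7.2   8.8 -14.2]
203 [  8.2   9.7 -16. ]
205 [  9.3  10.6 -17.7]
207 [ 10.4  11.5 -19.5]
```

Emit:
step_arm(plan="0 0 -2 0.8 1.3 0 255; 0 0 -4.5 2 3 0 255; 0 0 -7 3.3 4.7 0 255; 0 0 -10 4.8 6.4 0 255; 0 0 -12.4 6.1 7.8 0 255; 0 0 -14.2 7.2 8.8 0 255; 0 0 -15.5 7.9 9.5 0 255; 0 0 -15.5 7.9 9.5 0 255")

```text
clock: 6.55
eef_pos: [498.9, 55.1, 137.4]
tcp_rot: [3.142, 0.0, -1.074]
contact_force: [-1.8, -0.4, 1.9]
opening: -0.003
grasp_force: 0.9
```

```bash
python3 - <<'E'
from rig import r
import numpy as np, cv2
c=r.get_calibration("wrist"); im,d=r.grab_frame("wrist")
np.savez("pics/wrist4.npz",im=im,d=d,K=c["K"],T=c["world_from_camera"])
s=r.sense(); print(s['clock'],s['eef_pos'],s['tcp_rot'],s['contact_force'])
cv2.imwrite("pics/m4.png",cv2.resize(im[:240,130:450,::-1],(800,600),interpolation=cv2.INTER_CUBIC))
E
```

```text
6.6 [498.82187156  55.06144486 137.33751535] [ 3.14151538e+00  5.73093754e-05 -1.07382458e+00] [-1.95162035 -1.12409981  1.68607759]
```

View pics/m4.png

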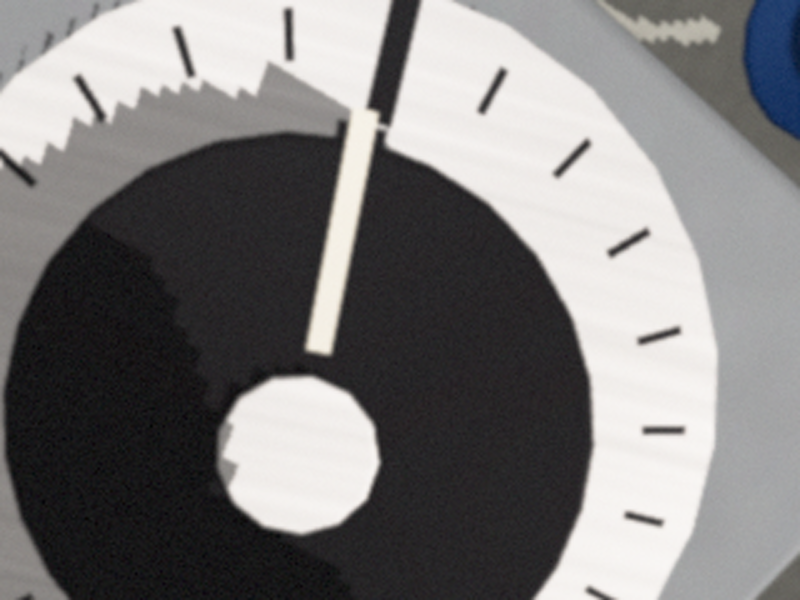

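The index tip is at (365,110), its inner end at (319,352), and the cap centre at (299,454). The set line's centre runs from (406,2) to about (382,110), so it is nearly aligned.

```bash
python3 - <<'E'
from h import *
w=np.load("pics/wrist4.npz"); P={}
for n,(x,y),z in [("cap",(299,454),119),("idxin",(319,352),116),("idx",(365,110),116),("s1",(379,122),102),("s2",(406,2),102)]:
    P[n]=ray(w["K"],w["T"],(x*.4+130-.3,y*.4-.3),z)[:2]
ang=lambda a,b:np.degrees(np.arctan2(*(P[b]-P[a])[::-1]))
for a,b in [("cap","idx"),("idxin","idx"),("cap","s1"),("cap","s2"),("s1","s2")]: print(a,b,np.hypot(*(P[b]-P[a])).round(1),ang(a,b).round(1))
print(P["cap"],P["idx"]-P["s1"])
E
```

```text
cap idx 55.5 -73.3
idxin idx 38.2 -73.2
cap s1 55.8 -75.8
cap s2 74.6 -75.6
s1 s2 18.7 -75.0
[526.78090034  26.19328969] [2.2680756  0.95986609]
```

Emit:
step_arm(plan="0 0 -1 0.6 0.5 0 255; 0 0 -2.2 1.3 1.2 0 255; 0 0 -2.2 1.3 1.2 0 255; 0 0 -2.2 1.3 1.2 0 255; 0 0 -2.2 -5 -2.5 0 255; 0 0 -2.2 -13 -7 0 255; 0 0 -2.2 -13 -7 10 255; 0 0 -2.2 -13 -7 30 255")

```text
clock: 7.4
eef_pos: [484.7, 47.8, 167.1]
tcp_rot: [3.139, 0.001, -1.114]
contact_force: [1.0, -0.3, 0.3]
opening: -0.004
grasp_force: 0.0
```

```bash
python3 - <<'E'
from rig import r
import numpy as np, cv2
c=r.get_calibration("wrist"); im,d=r.grab_frame("wrist")
np.savez("pics/wrist5.npz",im=im,d=d,K=c["K"],T=c["world_from_camera"])
s=r.sense(); print(s['clock'],s['eef_pos'],s['tcp_rot'],s['contact_force'])
cv2.imwrite("pics/m5.png",cv2.resize(im[:300,100:500,::-1],(800,600),interpolation=cv2.INTER_CUBIC))
E
```

```text
7.45 [487.05038782  48.06657947 170.78195844] [-3.13874730e+00 -9.96135286e-04 -1.11385002e+00] [ 2.34907778 -0.51504173  2.85153236]
```

View pics/m5.png

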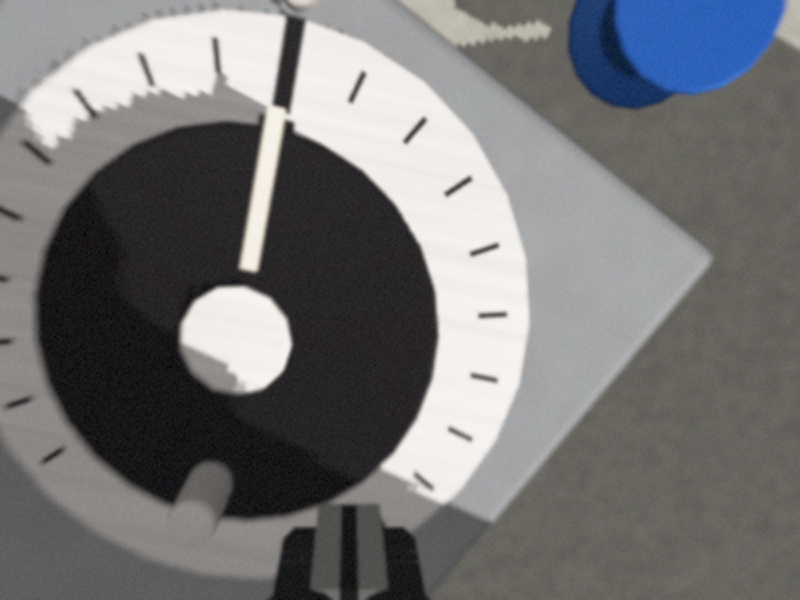

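The stud is free and the fingers are clear. The index tip is at (275,108) with its inner end at (249,270), the cap centre is at (236,339), and the set line's outer end is at (295,18) with its inner end at about (281,112).

```bash
python3 - <<'E'
from h import *
w=np.load("pics/wrist5.npz"); P={}
for n,(x,y),z in [("cap",(236,339),119),("idxin",(249,270),116),("idx",(275,108),116),("s1",(281.5,106),102),("s2",(295,18),102)]:
    P[n]=ray(w["K"],w["T"],(x*.5+100-.25,y*.5-.25),z)[:2]
ang=lambda a,b:np.degrees(np.arctan2(*(P[b]-P[a])[::-1]))
for a,b in [("cap","idx"),("idxin","idx"),("cap","s1"),("cap","s2"),("s1","s2")]: print(a,b,np.hypot(*(P[b]-P[a])).round(1),ang(a,b).round(1))
E
```

```text
cap idx 55.8 -75.6
idxin idx 38.4 -75.4
cap s1 57.6 -75.5
cap s2 77.9 -75.4
s1 s2 20.3 -74.9
```

The index and set line agree within 0.5°. I'll go up and over to look at the button.

Emit:
step_arm(plan="0 0 0 0 0 20 255; 0 0 0 0 0 43 255; 0 0 0 4 40 43 255; 0 0 0 8 80 43 255; 0 0 0 12 120 43 255; 0 0 0 16 150 43 255; 0 0 0 16 167 43 255; 0 0 0 16 167 43 255")

```text
clock: 8.25
eef_pos: [506.6, 203.7, 209.8]
tcp_rot: [-3.138, 0.023, -1.093]
contact_force: [-0.3, -0.8, -0.3]
opening: -0.003
grasp_force: 0.0
```

Emit:
step_arm(plan="0 0 0 0 0 0 255; 0 0 0 0 0 0 255")

```text
clock: 8.45
eef_pos: [506.1, 201.9, 209.7]
tcp_rot: [-3.139, 0.022, -1.096]
contact_force: [0.3, 0.7, -1.0]
opening: 0.001
grasp_force: 0.0
```

```bash
python3 - <<'E'
from rig import r
import numpy as np, cv2
c=r.get_calibration("wrist"); im,d=r.grab_frame("wrist")
np.savez("pics/wrist6.npz",im=im,d=d,K=c["K"],T=c["world_from_camera"])
s=r.sense(); print(s['clock'],s['eef_pos'],s['tcp_rot'],s['contact_force'])
cv2.imwrite("pics/m6.png",cv2.resize(im[:,:,::-1],(800,600),interpolation=cv2.INTER_CUBIC))
E
```

```text
8.5 [506.14733172 201.98197861 209.76360833] [-3.13908702  0.02251412 -1.09564213] [ 0.35294535 -0.11203088  0.25766348]
```

View pics/m6.png

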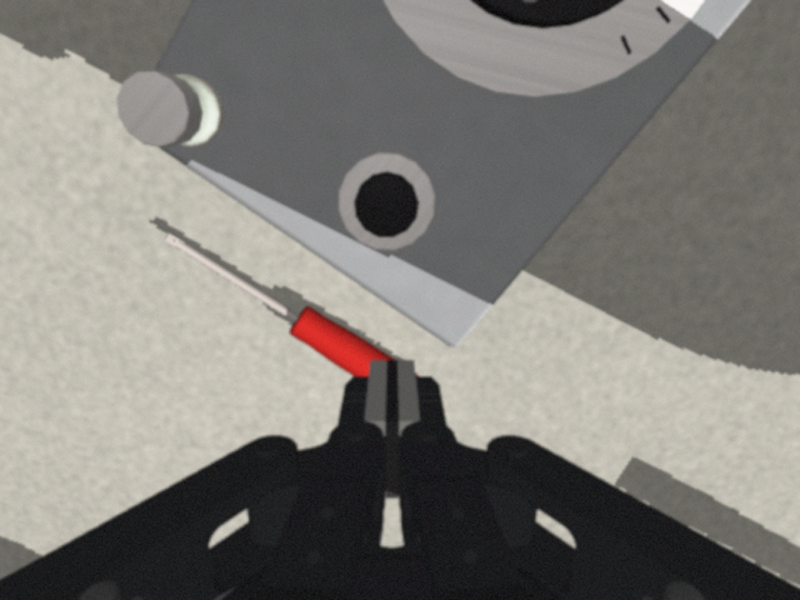

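The button centre is at (387,203), in an aluminium ring of about 48 px radius. The jar at (155,108) and the screwdriver look untouched. The small tilt is probably joint 6 near its limit, so I'll rotate the hand back before pressing.

```bash
python3 - <<'E'
from h import *
from rig import r
w=np.load("pics/wrist6.npz"); K,T,D=w["K"],w["T"],w["d"]
for n,(x,y) in [("btn",(387,203)),("btnL",(355,203)),("btnR",(418,203)),("housL",(346,203)),("housR",(428,203)),("housT",(387,160)),("top",(300,200)),("tip",(392,366)),("tipL",(347,385)),("tipR",(438,385))]:
    print(n,dep(K,T,D,(x*.7-.15,y*.7-.15)).round(1))
print(r.sense()['qpos'])
E
```

```text
btn [528.5 163.6 122.6]
btnL [540.5 170.5 118.5]
btnR [516.6 157.8 120.8]
housL [544.  173.4 112.2]
housR [511.7 156.8 111.8]
housT [536.3 148.6 111.9]
top [563.8 184.3  99.8]
tip [510.8 193.  204.8]
tipL [520.3 202.6 208.3]
tipR [497.2 190.6 208.5]
[0.3632782  0.26784766 1.84079368 0.02637518 1.0331277  3.01623464]
```

Emit:
step_arm(plan="0 0 8 5 -10 0 255; 0 0 16 10 -20 0 255; 0 0 24 15 -30 0 255; 0 0 32 22 -38 0 255; 0 0 40 22 -38 0 255; 0 0 48 22 -38 0 255; 0 0 56 22 -38 0 255; 0 0 56 22 -38 0 255")

```text
clock: 9.3
eef_pos: [528.2, 164.4, 209.9]
tcp_rot: [-3.139, 0.023, -0.116]
contact_force: [0.3, 0.6, 0.5]
opening: -0.001
grasp_force: 0.0
```

Emit:
step_arm(plan="0 0 0 0 0 0 255; 0 0 0 0 0 0 255")

```text
clock: 9.5
eef_pos: [528.2, 164.9, 209.9]
tcp_rot: [-3.139, 0.023, -0.12]
contact_force: [-0.7, -0.4, -0.1]
opening: -0.0
grasp_force: 0.0
```

Emit:
step_arm(plan="0 0 0 0 -1 -30 255; 0 0 0 0 -1 -55 255; 0 0 0 0 -1 -68 255; 0 0 0 0 -1 -72 255; 0 0 0 0 -1 -75 255; 0 0 0 0 -1 -77.5 255; 0 0 0 0 -1 -79 255; 0 0 0 0 -1 -79 255")

```text
clock: 10.3
eef_pos: [528.7, 164.4, 131.5]
tcp_rot: [-3.138, 0.022, -0.117]
contact_force: [-1.2, -0.3, 5.0]
opening: -0.002
grasp_force: 2.0
```

Emit:
step_arm(plan="0 0 0 0 0 0 255; 0 0 0 0 0 0 255")

```text
clock: 10.5
eef_pos: [528.7, 164.4, 131.4]
tcp_rot: [-3.138, 0.022, -0.117]
contact_force: [-1.2, -0.5, 4.5]
opening: -0.002
grasp_force: 2.1
```

Emit:
step_arm(plan="0 0 0 0 0 -0.7 255; 0 0 0 0 0 -1.4 255; 0 0 0 0 0 -1.4 255; 0 0 0 0 0 -1.4 255")

```text
clock: 10.9
eef_pos: [528.7, 164.4, 130.0]
tcp_rot: [-3.138, 0.022, -0.117]
contact_force: [-2.7, -1.3, 8.3]
opening: -0.001
grasp_force: 4.8
```

The force has risen to 8.3 N, past the 5 N for full travel, so the button is fully down. I'll lift clear.

Emit:
step_arm(plan="0 0 0 0 0 0 255; 0 0 0 0 0 2 255; 0 0 0 0 0 6 255; 0 0 0 0 0 20 255; 0 0 0 0 0 50 255; 0 0 0 0 0 90 255; 0 0 0 0 0 90 255; 0 0 0 0 0 90 255")

```text
clock: 11.7
eef_pos: [528.7, 164.4, 220.8]
tcp_rot: [-3.138, 0.021, -0.117]
contact_force: [0.2, -0.3, -0.3]
opening: 0.002
grasp_force: 0.0
```

```bash
python3 - <<'E'
from rig import r
from h import *
import cv2
im,d=r.grab_frame("scene"); c=r.get_calibration("scene")
print(dep(c["K"],c["world_from_camera"],d,(338.1,180.3)).round(1), r.sense()['contact_force'], r.sense()['clock'])
cv2.imwrite("pics/m7.png",cv2.resize(im[140:280,175:425,::-1],(800,448),interpolation=cv2.INTER_CUBIC))
E
```

```text
[532.2 161.4 123.1] [ 0.7954999  -0.42703174  0.43314564] 11.75
```

View pics/m7.png

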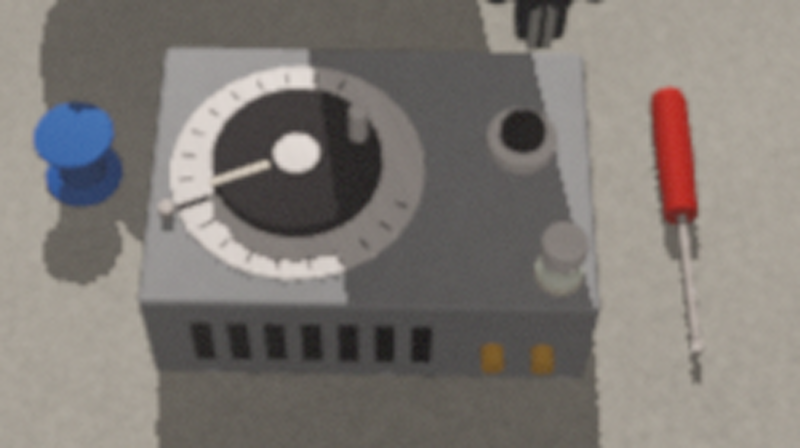

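The index line meets the set line at about (212,186), the button is back up at 123 mm, and the jar, spool and screwdriver haven't moved. The hand is clear.

```bash
python3 -c "
from rig import r
print(r.sign_off())"
```

```text
the job is handed in; nothing more can be done
None
```

I pushed the dial round to the set line (within about 0.5° in the images), pressed the output button fully down and let it come back up, and handed the job in with the arm clear; the judge gave no verdict.

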